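Set the ring-light boom over the filter and lock its cam lever

TASK

The ring light is to shine squarely on the green glass filter lying on the light tablet, but its boom is locked too far back. Flip the red cam lever open, push the boom out until the ring light is centred over the filter, then flip the lever back past its dead centre to fully closed so that the boom is clamped. Leave the filter and everything else on the bench where it lies.

Things in the scene. Friction and masses are not known exactly. Their poses are not given: they have to be found in the camera images.
- stand: Fixed boom stand: steel base 180 x 180 x 16 mm, column 28 mm thick, black split collar 42 mm thick, 56 mm long at the top round the boom, with two ears on top (34 mm across, 40 mm along the boom, up to 247 mm above the table). Origin: centre of its underside. z up; y along the boom, from ring light to tail; boom axis 200 mm above this y axis. The lever is on the -x side, facing the robot.
- boom (a joint): Slide of the boom (aluminium tube 20 mm thick) through the collar, m: 0 = drawn back fully, 0.16 = out fully; grows as the ring light moves away from the column (the stand's -y). Lever open (above 1.5 rad): it slides with about 3 N and stays where left. Lever closed: clamped, it holds against 40 N. The rings marked on it mean nothing.
- boom_tail (a point): Centre of the flat end of the boom's tail, a black rubber cap 26 mm in diameter and 20 mm long, 200 mm above the table. Pushing on it along the stand's -y slides the boom out. Nothing stands beyond it.
- ring_center (a point): Centre of the level ring light at the boom's other end: black ring 130 mm outside, 88 mm inside, 188 to 206 mm above the table, open in the middle. Rigid with the boom, 405 mm from boom_tail along the stand's -y. A black block 30 wide, 40 long, 34 mm tall joins it to the tube, its middle 80 mm from here towards the collar.
- lever (a joint): Cam lever angle, rad, about an upright pivot: 0 = fully closed (start, stop; points along the stand's +y beside the boom), 2.5 = fully open (stop). Opens anticlockwise seen from above: by -x round towards -y. Dead centre at 0.35: below 0.2 it snaps home, above 0.5 it springs open to about 1.4, beyond that it is loose and stays. Takes up to about 5 N at 60 mm from the pivot.
- lever_pivot (a point): On the lever's upright pivot axis at half the height of the lever, 234 mm above the table; in the stand's frame 36 mm to -x of the boom's axis. A steel hub of 13 mm radius surrounds it.
- lever_tip (a point): Tip of the red lever at half height, 94 mm from the pivot. A blade on edge, 9 mm thick, 16 mm tall (226 to 242 mm above the table), straight to 65 mm from the pivot, then bent 15 degrees away from the boom (8 mm at the tip). Free air all round it; its inner side, over the boom (top at 210 mm), can be reached from above.
- filter: Round green glass filter in a black rim, 82 mm in diameter, 8 mm thick, lying loose and flat on the light tablet, under the line of the boom. Origin: centre of its underside.
- light_pad: Flat fixed light tablet with a white top, 160 x 230 x 8 mm (long side along the boom), on the table under the ring light's path. Origin: centre of its underside.
- lens: Black camera lens standing upright, 80 mm in diameter, 110 mm tall, at the back. Origin: centre of its underside. Leave it alone.
- lens_cap: Matte black lens cap, 78 mm in diameter, 10 mm thick, lying on the table near the robot. Origin: centre of its underside. Leave it alone.
- hex_key: Bright steel hex key, 120 mm long with a 35 mm short leg, 10 mm thick, lying on the table. Origin: under the middle of its long leg. Leave it alone.
- blower: Black rubber air blower standing upright, 54 mm in diameter, 120 mm tall with a thin nozzle on top, at the back. Origin: centre of its underside. Leave it alone.
- filter_case: Grey flat filter case, 100 x 100 x 20 mm, lying on the table at the back left. Origin: centre of its underside. Leave it alone.
- brush: Small brush with a dark wooden handle, lying on the table at the left. Leave it alone.
There are look-alikes about, which are no part of the job. What is shaped like the filter but orange is not meant.

How it is judged:
On the way, in this order (a step that is already met when the one before it is completed fails the run):
1. the cam lever is flipped open (beyond 1.2 rad) (value of joint lever above 1.2 rad), for 0.1 s.
2. with the lever still open, the ring light is centred over the filter within 12 mm and still (horizontal distance between ring_center and filter below 0.012 m and value of joint lever above 1.2 rad and velocity of joint boom between -0.01 and 0.01 m/s), for 0.1 s.
At the end, for the whole second after the job is handed in: The ring light's centre is within 12 mm (seen from above) of the filter's centre, the cam lever is fully closed (below 0.1 rad, over its dead centre) and the boom is still (horizontal distance between ring_center and filter below 0.012 m and value of joint lever below 0.1 rad and velocity of joint boom between -0.01 and 0.01 m/s); the robot touches nothing.
It fails at once if the filter is shifted by more than 8 mm (distance of filter from where it was at the start of the episode above 0.008 m).
It fails at once if a bystander is shifted by more than 20 mm (distance of any of lens, lens_cap, hex_key, blower, filter_case, brush from where it was at the start of the episode above 0.02 m).
It also fails if it takes over 61 s, if anything falls off the work surface, if the arm or the gripper's body presses on something with over 40 N, if the wrist force passes 120 N, or if a joint passes its speed limit or range.

ROBOT

A 7-joint arm with a two-finger parallel gripper is mounted at the origin on the work surface. World frame = base frame: x ahead of the robot, y to its left, z up, the work surface at z = 0. Lengths are in m, angles in rad, forces in N, time in s.
With the tool pointing down it reaches from about 0.4 to 0.85 m from the base axis. Payload 4.5 kg.
Tool frame: the origin (TCP) lies midway between the tips of the shut fingers; the grasp point (between the pads) lies 19 mm behind it; z points along the fingers, y is the line along which they close (so a half turn about z gives the same grasp; the last joint's range is limited). The gripper opens to 88 mm and grips with 3 to 60 N. Pads are 18 mm wide; open, the fingers measure 123 mm over their backs; the gripper's body (75 mm by 187 mm) begins 45 mm behind the grasp point.
Start: joints at [1.223, 0.689, -0.195, 1.565, 0.157, 0.902, -0.215], TCP at [0.233, -0.58, 0.239] pointing down, gripper open.
Joint ranges: [-3.01, 3.01], [-0.46, 2.08], [-1.47, 1.51], [0.13, 2.56], [-1, 4.14], [0.04, 2.09], [-2.66, 2.66]. Speed limits (rad/s): [2.57, 2.57, 3.14, 3.14, 3.14, 3.14, 3.14].

INTERFACE

Orientations are given as a unit quaternion [x, y, z, w].
In Python, from plant import r gives the robot as it stands.
- The arm moves only by the tool carry_out, never from a script. Its argument "plan" is a list of rows, each an object with "rot": the turn, a rotation vector about the tool's x, y, z in rad, a list of three; "xyz": the shift along the tool's x, y, z in m, a list of three; "grip": the closure in counts, from 0 (fully open) to 255 (shut). In form: [{"rot": [wx, wy, wz], "xyz": [dx, dy, dz], "grip": grip}, ...]. A call has 1 to 8 rows; each row is the pose to reach, as a shift and turn from the pose commanded when the call began, along the tool's axes at that moment; what a row does not reach only later rows make up. A row lasts 1/12 s, in which the tool goes at most 41.7 mm and 7.16 degrees, less where a joint would pass 70% of its speed; a pose out of reach is approached as far as the arm can. A call with a gripper value outside its range is refused whole. The fingers move at their own pace and stop on an object; "squeeze" is the grip in N (left out, the last holds). Time passes only in rows, so rows that repeat a pose let the fingers close. It gives the time, the measured TCP pose, the force, the opening and the grip force at its end, in the units of the state.
- r.get_state(): the state, without advancing time (a new reading comes with each control period).
- r.snapshot(name): name is "side" or "top"; returns the picture (400x640x3 uint8, red, green, blue); there is no depth.
- r.camera_params(name): a dict with "fx", "fy", "cx", "cy" (pixels), "distortion" ([k1, k2, p1, p2, k3] as OpenCV has them; the pictures are not rectified), "position" and "attitude" of the camera in the world. Camera axes: x right, y down, z forward; pixel columns grow to the right and rows downward; lengths in m; the calibration is good to about 2 mm. A picture is of the moment at which its call begins. camera_params takes no time and is no camera call.
- r.finish_job(): hands the job in; it is judged then, once.
The state is a dict: "clock": time; "q": joint angles; "qd": joint speeds; "joint_torque": joint torques, N m; "tool_pos": TCP position; "eef_rot": TCP orientation; "contact_force": force on the tool from outside, world axes, zero at the start; "moment": the same for the moment, N m; "opening": opening from 0.0 (shut) to 1.0 (fully open); "finger_force": force on a finger pad.
Only numpy, scipy, OpenCV 4.12 (cv2) and the standard library are available. Lean on these libraries where they do the work, as an engineer would, in place of code of your own. Each camera call takes 0.05 s, during which the arm holds its last target. There are 200 camera calls.

## Working session

There is one attempt and no reset: what is moved stays moved. The work goes in short steps, Python scripts to look and compute and a tool call to move; the robot and the scene stay as the last step left them, time stands still between calls to the robot, and variables do not carry over. Pictures are saved under pics/ and viewed, at most 10 in all, crops included, and the job is handed in when it is done.

Besides the shell and the picture viewer there is one more tool, called by a JSON object that holds its "op" and its "data", one argument or row to a line. carry_out: Moves the arm, as the interface text tells. Its arguments: {"type":"object","properties":{"plan":{"type":"array"},"squeeze":{"type":"number"}},"required":["plan"]}

```bash
mkdir -p pics; ls; python3 - <<'E'
from plant import r
import cv2
for n in("top","side"):
    cv2.imwrite(f"pics/{n}0.png",r.snapshot(n)[:,:,::-1]); print(n,r.camera_params(n))
print(r.get_state())
E
```

```text
pics
top {'fx': 464.9191254337616, 'fy': 464.9191254337616, 'cx': 315.46573375668436, 'cy': 205.81597409304342, 'distortion': array([-0.11050489,  0.        ,  0.        ,  0.        ,  0.        ]), 'position': array([0.23516523, 0.02748277, 1.72407263]), 'attitude': array([-0.69848428,  0.70726193, -0.07585432,  0.07839893])}
side {'fx': 474.6340620669168, 'fy': 474.6340620669168, 'cx': 322.9078430815224, 'cy': 200.3403380751796, 'distortion': array([0.01148951, 0.        , 0.        , 0.        , 0.        ]), 'position': array([0.09067664, 0.76228605, 1.11551337]), 'attitude': array([-0.27419493,  0.88793204, -0.35210641,  0.11142219])}
{'clock': 0.1, 'q': array([ 1.22280826,  0.68990093, -0.19449711,  1.56619598,  0.15732193,
        0.90252415, -0.21507292]), 'qd': array([ 0.00043333, -0.00243606,  0.00073131, -0.00339832,  0.00010996,
       -0.0009645 ,  0.00129458]), 'joint_torque': array([-3.75366726e-03, -5.28495455e+01, -1.27161842e+00, -1.53835684e+01,
       -5.25177957e-02,  2.01499817e-03,  5.05458127e-05]), 'tool_pos': array([ 0.232599  , -0.57951053,  0.2380009 ]), 'eef_rot': array([ 9.81825763e-01,  1.89782774e-01, -2.29518872e-04, -7.85748446e-04]), 'contact_force': array([ 0.40874775, -0.45431355, -0.09217737]), 'moment': array([-0.00211149,  0.06405329, -0.03310126]), 'finger_force': 0.0, 'opening': 0.9962930563557166}
```

View pics/top0.png

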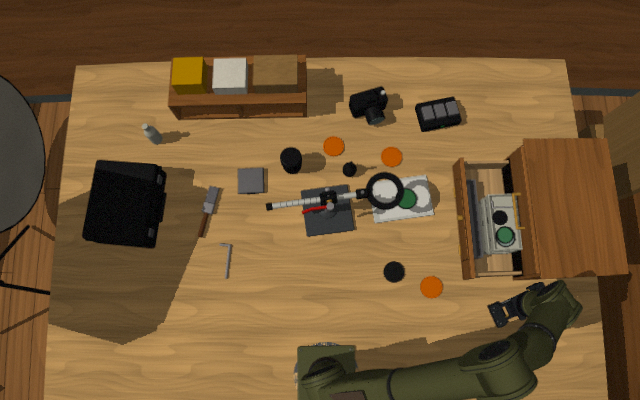

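View pics/side0.png

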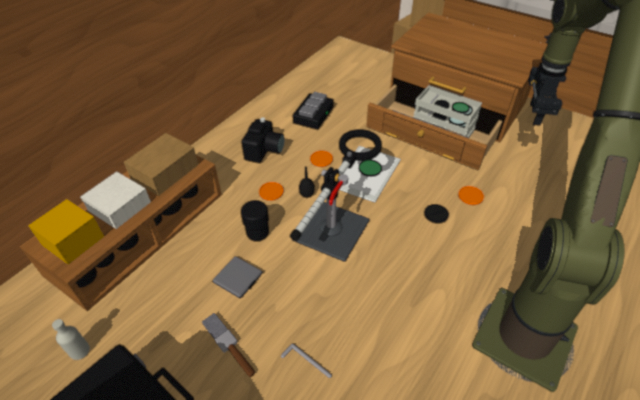

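The bench is seen from above with the robot at the bottom, so up is +x and left is +y. There are two green discs: (406,198) on the white tablet under the boom, and (505,237) in the drawer tray. The first fits, since it lies on the light tablet. The orange discs at (334,146), (392,157) and (431,287) are decoys. I'll enlarge to confirm.

```bash
python3 - <<'E'
import cv2
a=cv2.imread("pics/top0.png")[150:250,250:450]; cv2.imwrite("pics/topc.png",cv2.resize(a,None,fx=4,fy=4,interpolation=cv2.INTER_CUBIC))
a=cv2.imread("pics/side0.png")[120:270,270:420]; cv2.imwrite("pics/sidec.png",cv2.resize(a,None,fx=4,fy=4,interpolation=cv2.INTER_CUBIC))
E
```

```text
(no output)
```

View pics/topc.png

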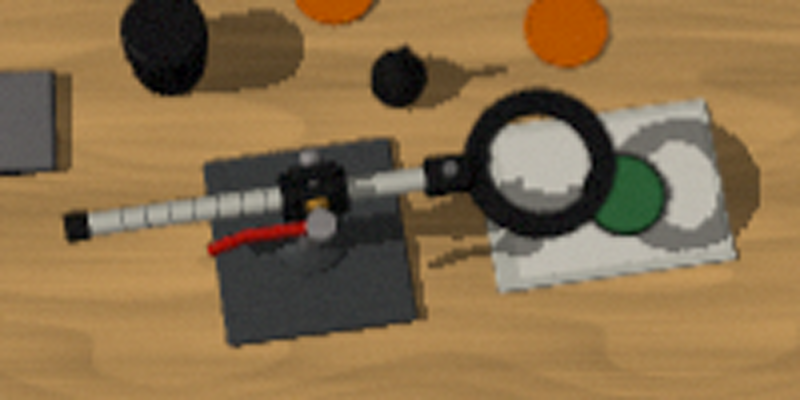

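View pics/sidec.png

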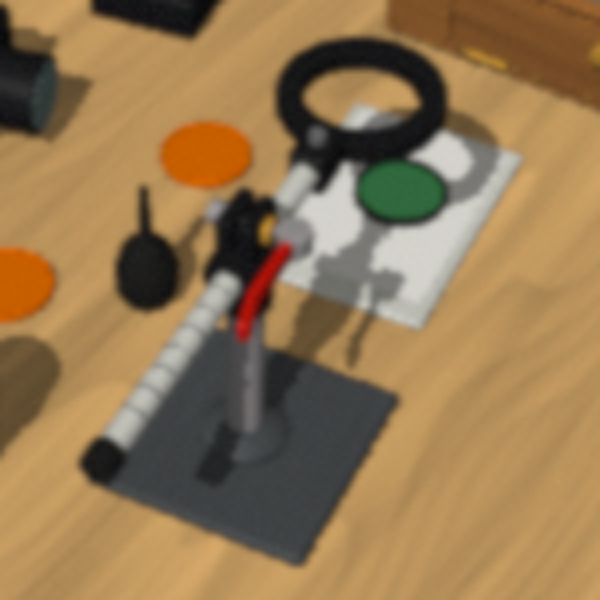

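```bash
cat > h.py <<'E'
import numpy as np, cv2
from scipy.spatial.transform import Rotation as R
from plant import r
def mats(n):
    p=r.camera_params(n); return np.array([[p["fx"],0,p["cx"]],[0,p["fy"],p["cy"]],[0,0,1]]),p["distortion"],np.array(p["position"]),R.from_quat(p["attitude"])
def back(n,u,v,z):
    K,d,P,A=mats(n); x=cv2.undistortPoints(np.array([[[u,v]]],float),K,d)[0,0]
    ray=A.apply([x[0],x[1],1]); return P+ray*(z-P[2])/ray[2]
def proj(n,X):
    K,d,P,A=mats(n); return cv2.projectPoints(A.inv().apply(np.atleast_2d(X)-P),np.zeros(3),np.zeros(3),K,d)[0][:,0]
def T(x,y,z): return back("top",250+(x+.5)/4-.5,150+(y+.5)/4-.5,z)
def S(x,y,z): return back("side",270+(x+.5)/4-.5,120+(y+.5)/4-.5,z)
E
python3 - <<'E'
from h import *
np.set_printoptions(precision=4,suppress=True)
c=[T(*p,.016) for p in((204,163),(390,138),(420,320),(232,346))]
print("base",np.mean(c,0),[np.linalg.norm(c[i]-c[i-1]) for i in range(4)])
d=(c[0]-c[1])+(c[3]-c[2]); e=(c[0]-c[3])+(c[1]-c[2]); print("yaw of +y",np.arctan2(d[1],d[0]),np.arctan2(e[1],e[0])+np.pi/2)
tail=T(65,227,.2); ring=T(540,163,.2); rs=S(361,99,.2)
print("tail",tail,"sideTail~",S(100,462,.2),"ring",ring,rs,np.linalg.norm(tail-ring),np.arctan2(*(tail-ring)[1::-1]))
print("pivot",T(320,224,.245),S(292,236,.245),"tip",T(211,251,.234),S(244,335,.234))
f=S(401,191,.015); print("filter S",f,"size",np.linalg.norm(S(356,191,.016)-S(447,191,.016)))
th=np.linspace(0,6.28,200); C=f+.041*np.c_[np.cos(th),np.sin(th),0*th]; q=(proj("top",C)+.5-[250,150])*4-.5
print("pred top crop filter",q.min(0),q.max(0))
E
```

```text
base [ 0.5986 -0.0137  0.016 ] [np.float64(0.1773661907023125), np.float64(0.17840822343048512), np.float64(0.1772008467058384), np.float64(0.17658961782904178)]
yaw of +y 1.6961422264266373 1.7076135915395039
tail [0.574  0.1977 0.2   ] sideTail~ [0.5738 0.1893 0.2   ] ring [ 0.6243 -0.2041  0.2   ] [ 0.6214 -0.1992  0.2   ] 0.4049544792035321 1.695326022420914
pivot [ 0.5638 -0.0153  0.245 ] [ 0.5602 -0.0072  0.245 ] tip [0.5448 0.074  0.234 ] [0.5424 0.0761 0.234 ]
filter S [ 0.6372 -0.3089  0.015 ] size 0.07741545100361541
pred top crop filter [579.1371 155.2429] [665.0998 239.4341]
```

The crops confirm it. The green filter with a black rim is at crop (401,191) on the tablet, the boom tail at (65,227) and the lever pivot at (320,224) with its tip at (211,251). The measured boom length is 405 mm, as given. Filter is at about (0.637,-0.309), so the boom has to travel about 106 mm. Next I'll plan the approach.

```bash
cat >> h.py <<'E'
YAW=1.698; uy=np.array([np.cos(YAW),np.sin(YAW),0]); ux=np.array([uy[1],-uy[0],0]); O=np.array([.5992,-.0124,0])
def st(x,y,z): return O+x*ux+y*uy+[0,0,z]
G=R.from_quat([np.cos((YAW-np.pi/2)/2),np.sin((YAW-np.pi/2)/2),0,0])
def plan(*W,turn=True):
    s=r.get_state(); A=R.from_quat(s["eef_rot"]); p=s["tool_pos"]
    print("t",s["clock"],"rot",np.round((A.inv()*G).as_rotvec(),3),"at stand",np.round([(p-O)@ux,(p-O)@uy,p[2]],4),"F",np.round(s["contact_force"],1))
    for w in W: print(np.round(w,3),np.round(A.inv().apply(w-p),4))
E
python3 - <<'E'
from h import *
plan([.3,-.42,.40],[.45,-.12,.36],st(-.016,.055,.30))
E
```

```text
t 0.1 rot [-0.002  0.     0.255] at stand [-0.4356 -0.516   0.238 ] F [ 0.4 -0.5 -0.1]
[ 0.3  -0.42  0.4 ] [ 0.122  -0.1232 -0.1618]
[ 0.45 -0.12  0.36] [ 0.373  -0.3456 -0.1215]
[0.576 0.04  0.3  ] [ 0.5499 -0.447  -0.0614]
```

{"op": "carry_out", "data": {
  "plan": [
    {"rot": [0,0,0],"xyz": [0.0,0.0,-0.04],"grip": 255},
    {"rot": [0,0,0],"xyz": [0.0,0.0,-0.08],"grip": 255},
    {"rot": [0,0,0.1],"xyz": [0.03,-0.03,-0.11],"grip": 255},
    {"rot": [0,0,0.15],"xyz": [0.05,-0.06,-0.13],"grip": 255},
    {"rot": [0,0,0.2],"xyz": [0.08,-0.085,-0.15],"grip": 255},
    {"rot": [0,0,0.255],"xyz": [0.105,-0.11,-0.16],"grip": 255},
    {"rot": [0,0,0.255],"xyz": [0.13,-0.135,-0.16],"grip": 255},
    {"rot": [0,0,0.255],"xyz": [0.155,-0.16,-0.16],"grip": 255}
  ]
}}

```text
clock: 0.77
tool_pos: [0.3183, -0.3713, 0.3998]
eef_rot: [0.998, 0.064, 0.001, 0.001]
contact_force: [0.8, 0.1, -0.1]
opening: 0.419
finger_force: 0.0
```

```bash
python3 - <<'E'
from h import *
plan([.45,-.12,.36],st(-.016,.055,.32),st(-.016,.055,.224))
E
```

```text
t 0.7667 rot [ 0.001 -0.002  0.001] at stand [-0.3242 -0.3204  0.3998] F [ 0.8  0.1 -0.1]
[ 0.45 -0.12  0.36] [ 0.1626 -0.2325  0.0398]
[0.576 0.04  0.32 ] [ 0.3083 -0.3753  0.0798]
[0.576 0.04  0.224] [ 0.3081 -0.3754  0.1758]
```

{"op": "carry_out", "data": {
  "plan": [
    {"rot": [0,0,0],"xyz": [0.023,-0.033,0.0],"grip": 255},
    {"rot": [0,0,0],"xyz": [0.046,-0.066,0.0],"grip": 255},
    {"rot": [0,0,0],"xyz": [0.07,-0.1,0.01],"grip": 255},
    {"rot": [0,0,0],"xyz": [0.093,-0.133,0.02],"grip": 255},
    {"rot": [0,0,0],"xyz": [0.116,-0.166,0.02],"grip": 255},
    {"rot": [0,0,0],"xyz": [0.14,-0.2,0.03],"grip": 255},
    {"rot": [0,0,0],"xyz": [0.163,-0.233,0.03],"grip": 255},
    {"rot": [0,0,0],"xyz": [0.19,-0.26,0.04],"grip": 255}
  ]
}}

```text
clock: 1.43
tool_pos: [0.4732, -0.089, 0.3594]
eef_rot: [0.998, 0.064, 0.001, 0.0]
contact_force: [0.5, -1.2, 1.1]
opening: 0.005
finger_force: 0.0
```

```bash
python3 - <<'E'
from h import *
plan(st(-.016,.055,.30),st(-.016,.055,.224))
E
```

```text
t 1.4333 rot [ 0.    -0.001  0.001] at stand [-0.1347 -0.06    0.3594] F [ 0.5 -1.2  1.1]
[0.576 0.04  0.3  ] [ 0.1188 -0.1149  0.0596]
[0.576 0.04  0.224] [ 0.1187 -0.1149  0.1356]
```

{"op": "carry_out", "data": {
  "plan": [
    {"rot": [0,0,0],"xyz": [0.028,-0.028,0.0],"grip": 255},
    {"rot": [0,0,0],"xyz": [0.056,-0.056,0.02],"grip": 255},
    {"rot": [0,0,0],"xyz": [0.084,-0.084,0.04],"grip": 255},
    {"rot": [0,0,0],"xyz": [0.105,-0.105,0.05],"grip": 255},
    {"rot": [0,0,0],"xyz": [0.119,-0.115,0.06],"grip": 255},
    {"rot": [0,0,0],"xyz": [0.119,-0.115,0.06],"grip": 255}
  ]
}}

```text
clock: 1.93
tool_pos: [0.5768, 0.042, 0.2958]
eef_rot: [0.998, 0.067, -0.002, -0.001]
contact_force: [1.4, -0.3, -0.1]
opening: 0.005
finger_force: 0.0
```

```bash
python3 - <<'E'
from h import *
plan(st(-.016,.055,.224))
a=r.snapshot("side")[100:300,230:430,::-1]; cv2.imwrite("pics/s1.png",cv2.resize(a,None,fx=3,fy=3,interpolation=cv2.INTER_CUBIC))
E
```

```text
t 1.9333 rot [-0.003  0.003  0.006] at stand [-0.0153  0.0569  0.2958] F [ 1.4 -0.3 -0.1]
[0.576 0.04  0.224] [-0.0005  0.0021  0.0718]
```

View pics/s1.png

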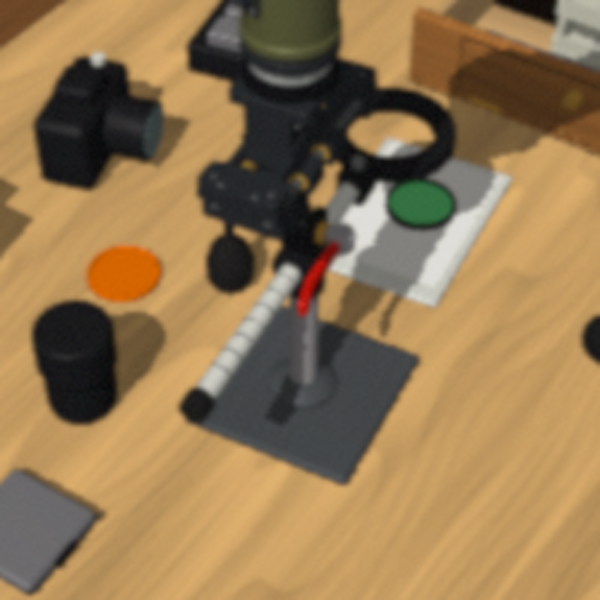

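The closed fingers hang above the boom, next to the inner side of the red lever at crop (318,280), and the way down is clear.

{"op": "carry_out", "data": {
  "plan": [
    {"rot": [0,0,0],"xyz": [0,0.001,0.02],"grip": 255},
    {"rot": [0,0,0],"xyz": [0,0.002,0.04],"grip": 255},
    {"rot": [0,0,0],"xyz": [0,0.002,0.055],"grip": 255},
    {"rot": [0,0,0],"xyz": [0,0.002,0.065],"grip": 255},
    {"rot": [0,0,0],"xyz": [0,0.002,0.071],"grip": 255},
    {"rot": [0,0,0],"xyz": [0,0.002,0.071],"grip": 255}
  ]
}}

```text
clock: 2.48
tool_pos: [0.5757, 0.0342, 0.2271]
eef_rot: [0.998, 0.063, -0.001, 0.0]
contact_force: [0.0, 0.2, -0.3]
opening: 0.006
finger_force: 0.0
```

```bash
python3 - <<'E'
from h import *
a=.0
# TCP path: lever angle t, TCP held behind lever by offset n, at radius rad from pivot
def P(t,rad,n): # stand frame; lever dir at angle t from +y toward -x
    d=np.array([-np.sin(t),np.cos(t)]); c=np.array([np.cos(t),np.sin(t)]) # c: clockwise (closing) normal
    q=np.array([-.036,0])+rad*d+n*c; return st(q[0],q[1],.224)
plan(*[P(t,.058,.012+.008*np.sin(min(t,1.57))) for t in(0,.2,.4,.6,.8,1.0,1.2,1.4,1.6,1.8,2.0,2.2)])
E
```

```text
t 2.4833 rot [ 0.001  0.002 -0.002] at stand [-0.0174  0.0492  0.2271] F [ 0.   0.2 -0.3]
[0.568 0.042 0.224] [-0.0066 -0.0088  0.0032]
[0.558 0.042 0.224] [-0.0168 -0.0103  0.0032]
[0.547 0.041 0.224] [-0.0272 -0.0101  0.0032]
[0.537 0.037 0.224] [-0.0377 -0.0079  0.0032]
[0.528 0.032 0.224] [-0.0478 -0.0038  0.0032]
[0.519 0.025 0.224] [-0.0572  0.0022  0.0032]
[0.512 0.016 0.224] [-0.0656  0.0102  0.0033]
[0.506 0.005 0.224] [-0.0723  0.0199  0.0033]
[ 0.503 -0.006  0.224] [-0.0771  0.031   0.0033]
[ 0.502 -0.018  0.224] [-0.0795  0.043   0.0033]
[ 0.504 -0.031  0.224] [-0.0795  0.0553  0.0033]
[ 0.508 -0.042  0.224] [-0.0771  0.0673  0.0033]
```

{"op": "carry_out", "data": {
  "plan": [
    {"rot": [0,0,0],"xyz": [-0.004,-0.009,0.003],"grip": 255},
    {"rot": [0,0,0],"xyz": [-0.01,-0.01,0.003],"grip": 255},
    {"rot": [0,0,0],"xyz": [-0.017,-0.01,0.003],"grip": 255},
    {"rot": [0,0,0],"xyz": [-0.024,-0.01,0.003],"grip": 255},
    {"rot": [0,0,0],"xyz": [-0.031,-0.01,0.003],"grip": 255},
    {"rot": [0,0,0],"xyz": [-0.038,-0.008,0.003],"grip": 255},
    {"rot": [0,0,0],"xyz": [-0.048,-0.004,0.003],"grip": 255},
    {"rot": [0,0,0],"xyz": [-0.057,0.002,0.003],"grip": 255}
  ]
}}

```text
clock: 3.15
tool_pos: [0.5194, 0.0267, 0.2251]
eef_rot: [0.998, 0.064, 0.0, -0.0]
contact_force: [2.7, 1.5, -0.0]
opening: 0.007
finger_force: 0.9
```

```bash
python3 - <<'E'
from h import *
def P(t,rad,n):
    d=np.array([-np.sin(t),np.cos(t)]); c=np.array([np.cos(t),np.sin(t)])
    q=np.array([-.036,0])+rad*d+n*c; return st(q[0],q[1],.224)
plan(*[P(t,.058,.020) for t in(1.2,1.4,1.6,1.8,2.0,2.2,2.3)])
E
```

```text
t 3.15 rot [-0.001 -0.001  0.001] at stand [-0.0742  0.0489  0.2251] F [ 2.7  1.5 -0. ]
[0.512 0.016 0.224] [-0.0086  0.0092  0.0011]
[0.506 0.006 0.224] [-0.0155  0.0193  0.0011]
[ 0.503 -0.006  0.224] [-0.0204  0.0306  0.001 ]
[ 0.502 -0.018  0.224] [-0.0228  0.0426  0.001 ]
[ 0.504 -0.031  0.224] [-0.0229  0.0548  0.001 ]
[ 0.508 -0.042  0.224] [-0.0205  0.0668  0.001 ]
[ 0.51  -0.048  0.224] [-0.0184  0.0726  0.001 ]
```

Contact force is 3 N, so the lever is moving. I'll carry on round the arc.

{"op": "carry_out", "data": {
  "plan": [
    {"rot": [0,0,0],"xyz": [-0.009,0.009,0.001],"grip": 255},
    {"rot": [0,0,0],"xyz": [-0.015,0.019,0.001],"grip": 255},
    {"rot": [0,0,0],"xyz": [-0.02,0.03,0.001],"grip": 255},
    {"rot": [0,0,0],"xyz": [-0.023,0.042,0.001],"grip": 255},
    {"rot": [0,0,0],"xyz": [-0.023,0.054,0.001],"grip": 255},
    {"rot": [0,0,0],"xyz": [-0.021,0.064,0.001],"grip": 255},
    {"rot": [0,0,0],"xyz": [-0.021,0.064,0.001],"grip": 255}
  ]
}}

```text
clock: 3.73
tool_pos: [0.5074, -0.0437, 0.2234]
eef_rot: [0.998, 0.061, -0.001, 0.001]
contact_force: [0.1, 0.2, -0.1]
opening: 0.006
finger_force: 0.0
```

```bash
python3 - <<'E'
from h import *
a=r.snapshot("side")[100:300,230:430,::-1]; cv2.imwrite("pics/s2.png",cv2.resize(a,None,fx=3,fy=3,interpolation=cv2.INTER_CUBIC))
plan(st(-.12,.05,.30),st(0,.27,.30),st(0,.27,.192))
E
```

```text
t 3.7833 rot [ 0.001  0.001 -0.004] at stand [-0.0949 -0.018   0.2234] F [-0.1  0.9  0.3]
[0.474 0.022 0.3  ] [-0.0254 -0.0678 -0.0767]
[0.565 0.255 0.3  ] [ 0.0937 -0.2883 -0.0771]
[0.565 0.255 0.192] [ 0.0939 -0.2884  0.0309]
```

View pics/s2.png

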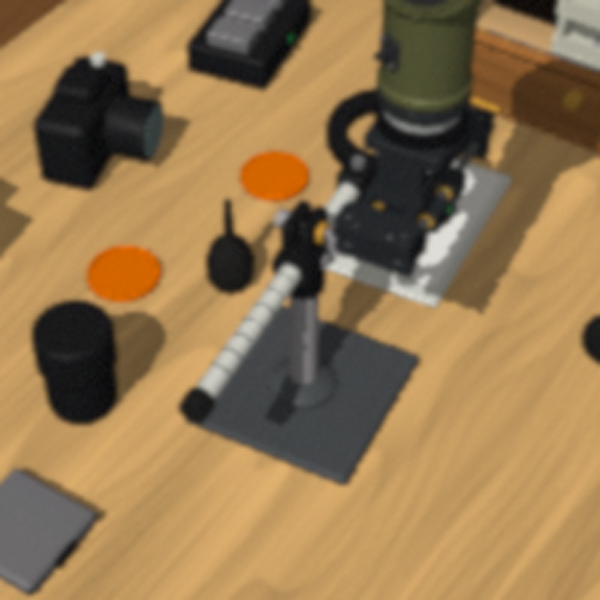

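The lever is no longer beside the boom at crop (318,280); it has swung round under the gripper, so it is open. Next I'll rise and go to the tail.

{"op": "carry_out", "data": {
  "plan": [
    {"rot": [0,0,0],"xyz": [0,-0.015,-0.03],"grip": 255},
    {"rot": [0,0,0],"xyz": [0,-0.03,-0.06],"grip": 255},
    {"rot": [0,0,0],"xyz": [0.01,-0.06,-0.077],"grip": 255},
    {"rot": [0,0,0],"xyz": [0.02,-0.095,-0.077],"grip": 255},
    {"rot": [0,0,0],"xyz": [0.03,-0.13,-0.077],"grip": 255},
    {"rot": [0,0,0],"xyz": [0.045,-0.165,-0.077],"grip": 255},
    {"rot": [0,0,0],"xyz": [0.06,-0.2,-0.077],"grip": 255},
    {"rot": [0,0,0],"xyz": [0.075,-0.235,-0.077],"grip": 255}
  ]
}}

```text
clock: 4.45
tool_pos: [0.552, 0.2043, 0.3006]
eef_rot: [0.998, 0.064, -0.0, 0.0]
contact_force: [0.6, -0.6, -0.7]
opening: 0.006
finger_force: 0.0
```

```bash
python3 - <<'E'
from h import *
plan(st(-0.001,.27,.30),st(-0.001,.27,.192))
E
```

```text
t 4.45 rot [ 0.001  0.001 -0.   ] at stand [-0.0194  0.221   0.3006] F [ 0.6 -0.6 -0.7]
[0.564 0.255 0.3  ] [ 0.0184 -0.049   0.0006]
[0.564 0.255 0.192] [ 0.0184 -0.0491  0.1086]
```

{"op": "carry_out", "data": {
  "plan": [
    {"rot": [0,0,0],"xyz": [0.012,-0.03,0],"grip": 255},
    {"rot": [0,0,0],"xyz": [0.018,-0.049,0.01],"grip": 255},
    {"rot": [0,0,0],"xyz": [0.018,-0.049,0.04],"grip": 255},
    {"rot": [0,0,0],"xyz": [0.018,-0.049,0.07],"grip": 255},
    {"rot": [0,0,0],"xyz": [0.018,-0.049,0.1],"grip": 255},
    {"rot": [0,0,0],"xyz": [0.018,-0.049,0.109],"grip": 255},
    {"rot": [0,0,0],"xyz": [0.018,-0.049,0.109],"grip": 255}
  ]
}}

```text
clock: 5.03
tool_pos: [0.5619, 0.2525, 0.189]
eef_rot: [0.998, 0.064, -0.003, 0.002]
contact_force: [0.3, -0.2, 0.6]
opening: 0.003
finger_force: 0.0
```

```bash
python3 - <<'E'
from h import *
plan(st(-0.001,.229,.192),st(-0.001,.229-.1,.192))
E
```

```text
t 5.0333 rot [0.003 0.006 0.   ] at stand [-0.0034  0.2675  0.189 ] F [ 0.3 -0.2  0.6]
[0.569 0.215 0.192] [ 0.0024  0.0385 -0.0029]
[0.582 0.115 0.192] [ 0.0024  0.1385 -0.0027]
```

{"op": "carry_out", "data": {
  "plan": [
    {"rot": [0,0,0],"xyz": [0.002,0.015,-0.002],"grip": 255},
    {"rot": [0,0,0],"xyz": [0.002,0.03,-0.002],"grip": 255},
    {"rot": [0,0,0],"xyz": [0.002,0.04,-0.002],"grip": 255},
    {"rot": [0,0,0],"xyz": [0.002,0.052,-0.002],"grip": 255},
    {"rot": [0,0,0],"xyz": [0.002,0.064,-0.002],"grip": 255},
    {"rot": [0,0,0],"xyz": [0.002,0.076,-0.002],"grip": 255},
    {"rot": [0,0,0],"xyz": [0.002,0.088,-0.002],"grip": 255},
    {"rot": [0,0,0],"xyz": [0.002,0.1,-0.002],"grip": 255}
  ]
}}

```text
clock: 5.7
tool_pos: [0.5793, 0.1545, 0.1946]
eef_rot: [0.998, 0.064, 0.001, -0.001]
contact_force: [1.9, 4.5, 3.1]
opening: 0.004
finger_force: 2.3
```

{"op": "carry_out", "data": {
  "plan": [
    {"rot": [0,0,0],"xyz": [0,0.007,0],"grip": 255},
    {"rot": [0,0,0],"xyz": [0,0.014,0],"grip": 255},
    {"rot": [0,0,0],"xyz": [0,0.02,0],"grip": 255},
    {"rot": [0,0,0],"xyz": [0,0.024,0],"grip": 255},
    {"rot": [0,0,0],"xyz": [0,0.026,0],"grip": 255},
    {"rot": [0,0,0],"xyz": [0,0.026,0],"grip": 255},
    {"rot": [0,0,0],"xyz": [0,0.026,0],"grip": 255}
  ]
}}

```text
clock: 6.28
tool_pos: [0.5806, 0.1275, 0.193]
eef_rot: [0.998, 0.063, -0.001, 0.001]
contact_force: [0.4, -0.4, -0.2]
opening: 0.004
finger_force: 0.0
```

```bash
python3 - <<'E'
from h import *
plan(st(-0.001,.1235,.192))
a=np.vstack([cv2.resize(r.snapshot("top")[150:240,330:450,::-1],None,fx=4,fy=4,interpolation=cv2.INTER_CUBIC)[:, :480],
 cv2.resize(r.snapshot("side")[110:170,320:440,::-1],None,fx=4,fy=4,interpolation=cv2.INTER_CUBIC)]); cv2.imwrite("pics/b1.png",a); print(a.shape)
E
```

```text
t 6.2833 rot [ 0.002  0.003 -0.001] at stand [-0.0007  0.1411  0.193 ] F [ 0.4 -0.4 -0.2]
[0.583 0.11  0.192] [-0.0003  0.0176  0.001 ]
(600, 480, 3)
```

View pics/b1.png

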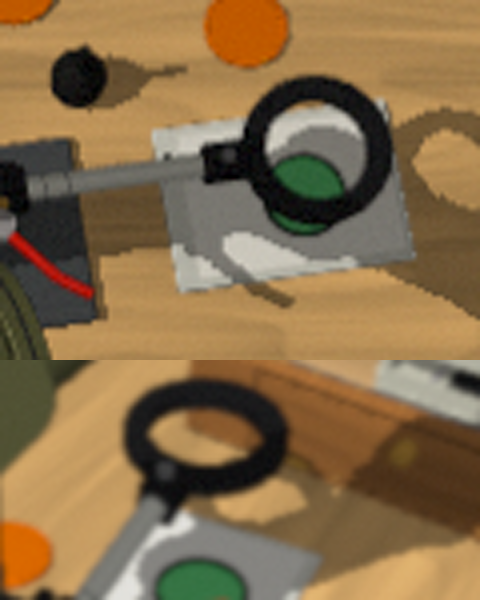

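The lever points away at top crop (90,295) and is open. The ring is centred at (318,150), with the filter seen through and beneath it at x 265–349, bottom y 236. Next I'll compute the remaining offset.

```bash
python3 - <<'E'
from h import *
t=lambda x,y,z: back("top",330+(x+.5)/4-.5,150+(y+.5)/4-.5,z)
s=lambda x,y,z: back("side",320+(x+.5)/4-.5,110+(y+.5)/4-.5,z)
sf=lambda v:np.round([(v-O)@ux,(v-O)@uy],4)
print("ring top",sf(t(318,150,.2)),"ring side",sf(s(207,76,.2)))
f=S(401,191,.015); print("filter side",sf(f))
th=np.linspace(0,6.28,200)
for dy in(-.004,0,.004):
  C=f+dy*uy+.041*np.c_[np.cos(th),np.sin(th),0*th]; q=(proj("top",C)+.5-[330,150])*4-.5; print(dy,q.min(0),q.max(0))
print("filter top by 2 edges", sf(t(307,236-42,.015)))
tip=t(91,295,.234); v=sf(tip)-[-.036,0]; print("lever",np.arctan2(-v[0],v[1])-.085,np.hypot(*v))
E
```

```text
ring top [ 2.000e-04 -2.782e-01] ring side [-0.0026 -0.2729]
filter side [ 1.00e-04 -2.99e-01]
-0.004 [263.27394358 154.68071345] [349.20957575 238.85296631]
0 [259.13711962 155.24286741] [345.09984235 239.43411975]
0.004 [254.99874233 155.80527608] [340.98826768 240.0154361 ]
filter top by 2 edges [ 0.0025 -0.3041]
lever 2.2534904124764354 0.09186756772659216
```

{"op": "carry_out", "data": {
  "plan": [
    {"rot": [0,0,0],"xyz": [0,0.004,0],"grip": 255},
    {"rot": [0,0,0],"xyz": [0,0.008,0],"grip": 255},
    {"rot": [0,0,0],"xyz": [0,0.012,0],"grip": 255},
    {"rot": [0,0,0],"xyz": [0,0.016,0],"grip": 255},
    {"rot": [0,0,0],"xyz": [0,0.019,0],"grip": 255},
    {"rot": [0,0,0],"xyz": [0,0.022,0],"grip": 255},
    {"rot": [0,0,0],"xyz": [0,0.024,0],"grip": 255},
    {"rot": [0,0,0],"xyz": [0,0.025,0],"grip": 255}
  ]
}}

```text
clock: 7.05
tool_pos: [0.5848, 0.1032, 0.1937]
eef_rot: [0.998, 0.063, -0.0, 0.0]
contact_force: [-2.1, 2.5, -0.1]
opening: 0.009
finger_force: 1.2
```

```bash
python3 - <<'E'
from h import *
plan()
a=np.vstack([cv2.resize(r.snapshot("top")[150:240,330:450,::-1],None,fx=4,fy=4,interpolation=cv2.INTER_CUBIC)[:, :480],
 cv2.resize(r.snapshot("side")[110:170,320:440,::-1],None,fx=4,fy=4,interpolation=cv2.INTER_CUBIC)]); cv2.imwrite("pics/b2.png",a)
E
```

```text
t 7.05 rot [ 0.     0.    -0.001] at stand [0.0004 0.1165 0.1937] F [-2.1  2.5 -0.1]
```

View pics/b2.png

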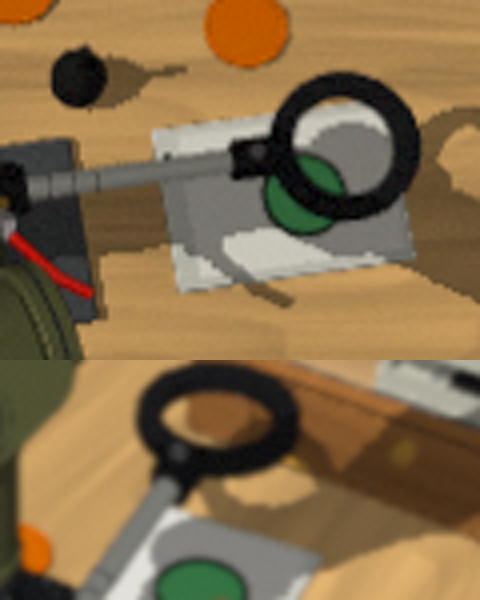

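The ring is now centred at top crop (345.5,146) and side crop (219,61). The filter's left edge is at 264 and its bottom at 236.

```bash
python3 - <<'E'
from h import *
t=lambda x,y,z: back("top",330+(x+.5)/4-.5,150+(y+.5)/4-.5,z)
s=lambda x,y,z: back("side",320+(x+.5)/4-.5,110+(y+.5)/4-.5,z)
sf=lambda v:np.round([(v-O)@ux,(v-O)@uy],4)
print("ring top",sf(t(345.5,146,.2)),"ring side",sf(s(219,60,.2)),"filter side",sf(s(201,240,.015)),"filter top",sf(t(306,194,.015)))
plan(st(0,.19,.193),st(0,.19,.30))
E
```

```text
ring top [ 0.0004 -0.3022] ring side [-0.0031 -0.2955] filter side [-0.0043 -0.2886] filter top [ 0.0026 -0.3031]
t 7.15 rot [ 0.001 -0.001 -0.001] at stand [0.0008 0.1164 0.1938] F [-0.9  1.1 -0.6]
[0.575 0.176 0.193] [-0.0009 -0.0736  0.0008]
[0.575 0.176 0.3  ] [-0.0008 -0.0735 -0.1062]
```

The centring error is about 1–4 mm along the boom, within the 12 mm limit. I'll back off, rise, and go to the lever's far side.

{"op": "carry_out", "data": {
  "plan": [
    {"rot": [0,0,0],"xyz": [0,-0.012,0],"grip": 255},
    {"rot": [0,0,0],"xyz": [0,-0.03,0],"grip": 255},
    {"rot": [0,0,0],"xyz": [0,-0.03,-0.03],"grip": 255},
    {"rot": [0,0,0],"xyz": [0,-0.03,-0.07],"grip": 255},
    {"rot": [0,0,0],"xyz": [0,-0.03,-0.106],"grip": 255},
    {"rot": [0,0,0],"xyz": [-0.01,0.0,-0.106],"grip": 255},
    {"rot": [0,0,0],"xyz": [-0.03,0.03,-0.106],"grip": 255},
    {"rot": [0,0,0],"xyz": [-0.04,0.06,-0.106],"grip": 255}
  ]
}}

```text
clock: 7.82
tool_pos: [0.5522, 0.039, 0.3009]
eef_rot: [0.998, 0.064, 0.001, 0.001]
contact_force: [0.8, -0.6, -0.1]
opening: 0.005
finger_force: 0.0
```

```bash
python3 - <<'E'
from h import *
plan(st(-.055,-.068,.30),st(-.055,-.068,.226))
E
```

```text
t 7.8167 rot [ 0.001 -0.002  0.001] at stand [-0.0401  0.0569  0.3009] F [ 0.8 -0.6 -0.1]
[ 0.553 -0.087  0.3  ] [-0.0151  0.1249  0.001 ]
[ 0.553 -0.087  0.226] [-0.0153  0.1248  0.075 ]
```

{"op": "carry_out", "data": {
  "plan": [
    {"rot": [0,0,0],"xyz": [-0.005,0.035,0],"grip": 255},
    {"rot": [0,0,0],"xyz": [-0.01,0.07,0],"grip": 255},
    {"rot": [0,0,0],"xyz": [-0.015,0.105,0],"grip": 255},
    {"rot": [0,0,0],"xyz": [-0.015,0.125,0],"grip": 255},
    {"rot": [0,0,0],"xyz": [-0.015,0.125,0.02],"grip": 255},
    {"rot": [0,0,0],"xyz": [-0.015,0.125,0.045],"grip": 255},
    {"rot": [0,0,0],"xyz": [-0.015,0.125,0.07],"grip": 255},
    {"rot": [0,0,0],"xyz": [-0.015,0.125,0.075],"grip": 255}
  ]
}}

```text
clock: 8.48
tool_pos: [0.5521, -0.0866, 0.2218]
eef_rot: [0.998, 0.063, -0.002, 0.0]
contact_force: [-0.9, -1.3, 0.6]
opening: 0.001
finger_force: 0.0
```

```bash
cat >> h.py <<'E'
def C(t,rad=.058):
    n=-(.0045+.009*abs(np.cos(t))+.013*abs(np.sin(t)))
    d=np.array([-np.sin(t),np.cos(t)]); c=np.array([np.cos(t),np.sin(t)])
    q=np.array([-.036,0])+rad*d+n*c; return st(q[0],q[1],.225)
E
python3 - <<'E'
from h import *
plan(*[C(t) for t in np.arange(2.4,-.05,-.2)])
E
```

```text
t 8.4833 rot [-0.     0.005 -0.   ] at stand [-0.0562 -0.0676  0.2218] F [-0.9 -1.3  0.6]
[ 0.546 -0.076  0.225] [-0.0043 -0.0114 -0.0032]
[ 0.535 -0.072  0.225] [-0.0148 -0.0171 -0.0031]
[ 0.525 -0.065  0.225] [-0.0242 -0.0252 -0.0031]
[ 0.516 -0.055  0.225] [-0.032  -0.0357 -0.0031]
[ 0.509 -0.044  0.225] [-0.0373 -0.0482 -0.003 ]
[ 0.505 -0.033  0.225] [-0.0402 -0.0589 -0.003 ]
[ 0.502 -0.022  0.225] [-0.0411 -0.0701 -0.003 ]
[ 0.502 -0.01   0.225] [-0.0396 -0.0819 -0.003 ]
[0.505 0.002 0.225] [-0.0355 -0.0936 -0.003 ]
[0.511 0.014 0.225] [-0.0285 -0.1046 -0.0031]
[0.519 0.024 0.225] [-0.0189 -0.1141 -0.0031]
[0.53  0.033 0.225] [-0.007  -0.1213 -0.0032]
[0.543 0.039 0.225] [ 0.0066 -0.1256 -0.0032]
```

{"op": "carry_out", "data": {
  "plan": [
    {"rot": [0,0,0],"xyz": [-0.01,-0.014,-0.003],"grip": 255},
    {"rot": [0,0,0],"xyz": [-0.019,-0.021,-0.003],"grip": 255},
    {"rot": [0,0,0],"xyz": [-0.028,-0.03,-0.003],"grip": 255},
    {"rot": [0,0,0],"xyz": [-0.035,-0.042,-0.003],"grip": 255},
    {"rot": [0,0,0],"xyz": [-0.039,-0.053,-0.003],"grip": 255},
    {"rot": [0,0,0],"xyz": [-0.041,-0.064,-0.003],"grip": 255},
    {"rot": [0,0,0],"xyz": [-0.041,-0.074,-0.003],"grip": 255},
    {"rot": [0,0,0],"xyz": [-0.04,-0.082,-0.003],"grip": 255}
  ]
}}

```text
clock: 9.15
tool_pos: [0.5035, -0.0095, 0.228]
eef_rot: [0.998, 0.064, -0.0, 0.0]
contact_force: [-0.3, -2.8, 1.4]
opening: 0.004
finger_force: 1.1
```

```bash
python3 - <<'E'
from h import *
plan(*[C(t) for t in np.arange(1.0,-.15,-.1)])
E
```

```text
t 9.15 rot [0.001 0.    0.   ] at stand [-0.0946  0.0151  0.228 ] F [-0.3 -2.8  1.4]
[ 0.502 -0.01   0.225] [-0.0012  0.0008  0.003 ]
[ 0.503 -0.004  0.225] [ 0.0005 -0.0051  0.003 ]
[0.505 0.002 0.225] [ 0.003  -0.0109  0.003 ]
[0.507 0.008 0.225] [ 0.0061 -0.0166  0.003 ]
[0.511 0.014 0.225] [ 0.0099 -0.0219  0.003 ]
[0.514 0.019 0.225] [ 0.0144 -0.0269  0.003 ]
[0.519 0.024 0.225] [ 0.0195 -0.0314  0.003 ]
[0.524 0.029 0.225] [ 0.0252 -0.0353  0.003 ]
[0.53  0.033 0.225] [ 0.0315 -0.0386  0.003 ]
[0.536 0.036 0.225] [ 0.0381 -0.0412  0.003 ]
[0.543 0.039 0.225] [ 0.0451 -0.0429  0.003 ]
[0.547 0.041 0.225] [ 0.0497 -0.0441  0.003 ]
```

{"op": "carry_out", "data": {
  "plan": [
    {"rot": [0,0,0],"xyz": [0.003,-0.011,0.002],"grip": 255},
    {"rot": [0,0,0],"xyz": [0.01,-0.022,0.002],"grip": 255},
    {"rot": [0,0,0],"xyz": [0.0195,-0.0315,0.002],"grip": 255},
    {"rot": [0,0,0],"xyz": [0.0255,-0.0355,0.002],"grip": 255},
    {"rot": [0,0,0],"xyz": [0.0315,-0.0386,0.002],"grip": 255},
    {"rot": [0,0,0],"xyz": [0.038,-0.041,0.002],"grip": 255},
    {"rot": [0,0,0],"xyz": [0.043,-0.043,0.002],"grip": 255},
    {"rot": [0,0,0],"xyz": [0.045,-0.043,0.002],"grip": 255}
  ]
}}

```text
clock: 9.82
tool_pos: [0.5397, 0.0373, 0.2249]
eef_rot: [0.998, 0.063, -0.004, 0.001]
contact_force: [-10.8, -2.6, 7.0]
opening: 0.0
finger_force: 5.8
```

```bash
python3 - <<'E'
from h import *
plan(C(0))
E
```

```text
t 9.8167 rot [ 0.001  0.009 -0.001] at stand [-0.0527  0.0568  0.2249] F [-10.8  -2.6   7. ]
[0.543 0.039 0.225] [ 0.0032 -0.0012 -0.0002]
```

About 11 N at the closed position suggests the lever is at its stop. I'll retreat and check.

{"op": "carry_out", "data": {
  "plan": [
    {"rot": [0,0,0],"xyz": [0.001,0,0],"grip": 255},
    {"rot": [0,0,0],"xyz": [0.001,0,0],"grip": 255},
    {"rot": [0,0,0],"xyz": [-0.03,0,0],"grip": 255},
    {"rot": [0,0,0],"xyz": [-0.06,0,0],"grip": 255},
    {"rot": [0,0,0],"xyz": [-0.06,0.03,-0.03],"grip": 255},
    {"rot": [0,0,0],"xyz": [-0.08,0.06,-0.06],"grip": 255},
    {"rot": [0,0,0],"xyz": [-0.1,0.09,-0.08],"grip": 255},
    {"rot": [0,0,0],"xyz": [-0.1,0.09,-0.08],"grip": 255}
  ]
}}

```text
clock: 10.48
tool_pos: [0.4545, -0.0696, 0.3087]
eef_rot: [0.998, 0.059, 0.002, 0.002]
contact_force: [-0.0, 0.3, -0.1]
opening: 0.004
finger_force: 0.0
```

```bash
python3 - <<'E'
from h import *
plan()
a=np.vstack([cv2.resize(r.snapshot("top")[150:230,290:450,::-1],None,fx=4,fy=4,interpolation=cv2.INTER_CUBIC),
 cv2.resize(r.snapshot("side")[110:175,280:440,::-1],None,fx=4,fy=4,interpolation=cv2.INTER_CUBIC)]); cv2.imwrite("pics/b3.png",a)
E
```

```text
t 10.4833 rot [ 0.004 -0.003 -0.009] at stand [-0.1508 -0.0384  0.3087] F [-0.   0.3 -0.1]
```

View pics/b3.png

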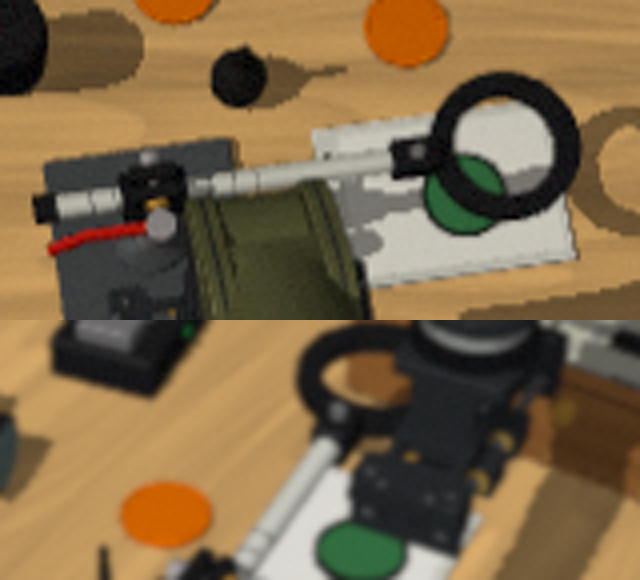

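The lever tip at (52,250) is at the same offset from the hub (161,224) as at the start, so it is closed. The ring centre at (505,146) has not moved, the filter is undisturbed and the arm is clear.

```bash
python3 -c "
from plant import r
print(r.finish_job())"
```

```text
the job is handed in; nothing more can be done
None
```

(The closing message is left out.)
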